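# Put a polished sample away through the dust box flap

### The job

Put the black resin mount away in the dust box: set it upright, label side up, on the white loading shelf in front of the orange sprung flap and let go of it, then push it along the shelf through the flap with the fingertips until it is wholly inside and the flap has swung fully shut behind it. Keep it right way up throughout, and leave the red mount, the steel bush and the bottle where they are.

Things in the scene. Friction and masses are not known exactly. Their poses are not given: they have to be found in the camera images.
- black_mount: the sample to put away: black resin disc, 30 mm across, 17 mm high, about 50 g, with a small pale label on its top; upright on the table at the start, in one of three spots that it shares at random with the red mount and the steel bush. Origin: centre of its underside, z up through the label side
- dustbox: low clear-walled box, 90 mm high, fixed to the table, yaw varies. Origin: table height, midway across, straight under the closed flap; x points into the box (pushing direction), z up. Its white floor, top 20 mm above the table, 112 mm wide, runs level with no step from x = -105 mm (open loading shelf) through the 84 mm wide opening at x = 0 to the back wall at x = 76 mm. Fixed clear lid
- load_spot (a point): centre of the blue square frame on the loading shelf, on the shelf's surface, 65 mm in front of the flap
- header (a point): middle of the lower front edge of the aluminium bar across the top of the opening, 64 mm over the shelf, 3 mm in front of the flap's plane; the box's top is 6 mm above it. Fingers pointing straight down stop against it with the mount still under the flap; fingers tilted some 38 to 45 degrees, tips forward into the box, reach under it far enough
- flap (a joint): orange flap in the opening, 80 mm wide, 3 mm thick, from a hinge 62 mm over the shelf down to 9 mm over it. 0 rad = shut (upright), grows as its foot swings in, to 1.35. Light spring, 0.1 to 0.5 N at the foot. The foot rides on the mount's top (0.56 rad) until the mount's rear is about 30 mm (its centre 45 mm) past the flap's plane; the flap shuts when the fingers are drawn out
- red_mount: red resin disc, 30 mm across, 14 mm high: leave it. Origin: centre of its underside
- steel_bush: flanged steel bush, 24 mm across, 18 mm high: leave it. Origin: centre of its underside
- solvent_bottle: small white bottle with a red nozzle, 34 mm across, 92 mm high, beyond the left side of the loading shelf: leave it standing. Origin: centre of its underside
Not all that is in view belongs to the job. Leave any turquoise look-alike of the solvent_bottle alone.

How it is judged:
By the outcome, as a careful person would: the job done as asked, in the order asked, and still so for the second after the job is handed in, with the robot touching nothing.
It also fails if it takes over 58 s, if anything falls off the work surface, if the arm or the gripper's body presses on something with over 40 N, if the wrist force passes 120 N, or if a joint passes its speed limit or range.

### The arm

A 6-joint arm with a two-finger parallel gripper is mounted at the origin on a cart in front of the work surface, level with it; the furniture and walls round the work are solid. World frame = base frame: x ahead of the robot, y to its left, z up, the work surface at z = 0. Lengths are in mm, angles in degrees, forces in N, time in s.
With the tool pointing down it reaches from about 350 to 850 mm from the base axis. Payload 8.1 kg.
Tool frame: the origin (TCP) lies midway between the tips of the shut fingers; the grasp point (between the pads) lies 19 mm behind it; z points along the fingers, y is the line along which they close (so a half turn about z gives the same grasp; the last joint's range is limited). The gripper opens to 85 mm and grips with 20 to 120 N. Pads are 22 mm wide; open, the fingers measure 114 mm over their backs; the gripper's body (76 mm by 85 mm) begins 54 mm behind the grasp point. The pads swing forward as they close: fully open they stand 13 mm farther back than shut.
Start: joints at [60.138, 7.471, 85.268, -0, 87.261, -4.893], TCP at [253.261, 543.934, 231.292] pointing down, gripper open.
Joint ranges: [-169.43, 169.43], [-51.17, 129.36], [1.28, 143.12], [-76.62, 256.62], [0, 156.53], [-152.29, 152.29]. Speed limits (degrees/s): [136.94, 136.94, 159.86, 180, 180, 180].

### API

Orientations are given as [roll, pitch, yaw] about the fixed x, y, z axes, in that order (R = Rz(yaw) Ry(pitch) Rx(roll)).
In Python, from bench import sense, snapshot, camera_params, hand_in, masks_of, pinpoint gives the robot as it stands.
- The arm moves only by the tool step_arm, never from a script. Its argument "targets" is a list of rows, each an object with "angular": the turn, a rotation vector about the tool's x, y, z scaled (see below), a list of three; "dp": the shift along the tool's x, y, z scaled (see below), a list of three; "fingers": the closure, from 0 (fully open) to 1 (shut). A call has exactly 8 rows; each row is the pose to reach, as a shift and turn from the pose commanded when the call began, along the tool's axes at that moment, turning the shorter way round; what a row does not reach only later rows make up. The controller multiplies each number of a shift by 0.2 m and each number of a turn by 180 degrees. A row lasts 1/8 s, in which the tool goes at most 62.5 mm and 10.7 degrees, less where a joint would pass 70% of its speed; a pose out of reach is approached as far as the arm can. A call with a number of a shift or a turn outside -1 to 1 is refused whole. A call with a gripper value outside its range is refused whole. The fingers move at their own pace and stop on an object; "newtons" is the grip in N (left out, the last holds). Time passes only in rows, so rows that repeat a pose let the fingers close, or fill a call up. It gives the time, the measured TCP pose, the force, the opening and the grip force at its end, in the units of the state.
- sense(): the state, without advancing time (a new reading comes with each control period).
- snapshot(name): name is "side" or "top" or "wrist"; returns the picture (420x560x3 uint8, blue, green, red); there is no depth.
- camera_params(name): a dict with "vfov" (degrees; the focal length in pixels is half the picture's height over the tangent of half this angle, whatever the lens; pixels are square), "cx", "cy" (the principal point, pixels), "D" ([k1, k2, p1, p2, k3] as OpenCV has them; the pictures are not rectified), "R" (3x3) and "t" (3): a world point X has camera coordinates R X + t. Camera axes: x right, y down, z forward; pixel columns grow to the right and rows downward; lengths in mm; the calibration is good to about 2 mm. A picture is of the moment at which its call begins: read the wrist's pose just before it. camera_params takes no time and is no camera call; for the wrist camera it gives the pose at the moment of the call.
- hand_in(): hands the job in; it is judged then, once.
Trained networks look in the newest picture that a camera, given by its name, has taken for a name from the list of things; names that differ only in an ending like _2 or _b are one class to them, and where a whole thing is asked for, a point or a joint stands for the part that bears it (a point fixed in the world has none). Each returns a list of dicts, best first, with "conf" (0 to 1); they miss things now and then, are a little off and sometimes report something else, mostly with a low value. They report only what shows in the picture. A call takes as long as a camera call. They do not tell look-alikes from the thing itself.
- masks_of(camera, label): "pixels" (420x560 bool, what is visible of it) and "at" ([column, row] in pixels, amid what is visible of it).
- pinpoint(camera, label): "at" ([column, row] in pixels: a listed point, or the origin of a listed thing).
The state is a dict: "time": time; "joint_pos": joint angles; "qd": joint speeds; "joint_efforts": joint torques, N m; "tool_pos": TCP position; "tcp_rot": TCP orientation; "ft_force": force on the tool from outside, world axes, zero at the start; "wrist_torque": the same for the moment, N m; "finger_gap": finger opening in mm; "grip_force": force on a finger pad.
Only numpy, scipy, OpenCV 4.12 (cv2) and the standard library are available. Lean on these libraries where they do the work, as an engineer would, in place of code of your own. Each camera call takes 0.05 s, during which the arm holds its last target. There are 200 camera calls.

## Working session

There is one attempt and no reset: what is moved stays moved. The work goes in short steps, Python scripts to look and compute and a tool call to move; the robot and the scene stay as the last step left them, time stands still between calls to the robot, and variables do not carry over. Pictures are saved under pics/ and viewed, at most 10 in all, crops included, and the job is handed in when it is done.

Besides the shell and the picture viewer there is one more tool, called after "Call:" as a command line: name --argument value ..., lists and objects as JSON in quotes. step_arm: Moves the arm, as the interface text tells. Its arguments: {"type":"object","properties":{"targets":{"type":"array","items":{"type":"object","properties":{"angular":{"type":"array","items":{"type":"number","minimum":-1,"maximum":1}},"dp":{"type":"array","items":{"type":"number","minimum":-1,"maximum":1}},"fingers":{"type":"number"}}}},"newtons":{"type":"number"}},"required":["targets"]}

```bash
mkdir -p pics; cat > h.py <<'E'
import numpy as np, cv2
from bench import *
from scipy.spatial.transform import Rotation as Ro
def K(p):
    f=210/np.tan(np.radians(p["vfov"])/2); return np.array([[f,0,p["cx"]],[0,f,p["cy"]],[0,0,1.]])
def ray(p,uv):
    x=cv2.undistortPoints(np.array([[uv]],float),K(p),np.array(p["D"],float))[0,0]
    R=np.array(p["R"]);t=np.array(p["t"]); return -R.T@t, R.T@np.array([x[0],x[1],1])
def onz(p,uv,z):
    o,d=ray(p,uv); return o+d*(z-o[2])/d[2]
def proj(p,X):
    R=np.array(p["R"]);return cv2.projectPoints(np.array(X,float).reshape(-1,3),cv2.Rodrigues(R)[0],np.array(p["t"],float),K(p),np.array(p["D"],float))[0].reshape(-1,2)
def move(pos,rot):
    """shift/turn in tool units from the present pose to pos, rot (Rotation)"""
    s=sense(); R0=Ro.from_euler('xyz',s["tcp_rot"],degrees=True)
    return (R0.inv().apply(np.array(pos)-s["tool_pos"])/200).round(4),((R0.inv()*rot).as_rotvec()/np.pi).round(4)
E
python3 - <<'E'
from h import *
s=sense();print(s["tool_pos"],s["tcp_rot"],s["time"])
for c in("top","side"):
    im=snapshot(c);cv2.imwrite(f"pics/{c}0.png",im);p=camera_params(c)
    print(c,"campos",(-np.array(p["R"]).T@np.array(p["t"])).round())
    for n,z in(("black_mount",0),("dustbox",0),("load_spot",20),("header",84),("red_mount",0),("steel_bush",0),("solvent_bottle",0)):
        for r in pinpoint(c,n)[:2]: print(c,n,round(r["conf"],2),np.round(r["at"]),onz(p,r["at"],z).round(1))
E
```

```text
[252.98411263 543.45478085 230.25284299] [-1.79896145e+02 -8.09417073e-03  1.55030484e+02] 0.0
top campos [ 434.  169. 1120.]
top black_mount 0.5 [169. 232.] [461.5 382.7   0. ]
top dustbox 0.65 [293. 194.] [546.2 100.7   0. ]
top load_spot 0.96 [289. 219.] [486.9 111.4  20. ]
top header 0.8 [295. 192.] [541.5 101.7  84. ]
top red_mount 0.69 [376. 239.] [439.5 -86.7   0. ]
top steel_bush 0.39 [203. 243.] [435.7 306.7   0. ]
top solvent_bottle 0.65 [206. 212.] [507.7 300.3   0. ]
top solvent_bottle 0.55 [196. 182.] [574.8 321.1   0. ]
side campos [ 108. 1127.  472.]
side black_mount 0.61 [253. 280.] [460.4 382.6   0. ]
side dustbox 0.72 [267. 216.] [550.3 106.8  -0. ]
side dustbox 0.46 [285. 264.] [428.1 307.6   0. ]
side load_spot 0.68 [291. 216.] [481.9 130.5  20. ]
side header 0.93 [266. 182.] [552.1 107.2  84. ]
side red_mount 0.54 [338. 197.] [432.7 -70.2  -0. ]
side steel_bush 0.59 [284. 266.] [427. 314.   0.]
side solvent_bottle 0.95 [246. 256.] [511.7 304.3   0. ]
side solvent_bottle 0.72 [215. 257.] [565.1 329.    0. ]
```

```bash
python3 - <<'E'
import cv2
a=cv2.imread("pics/top0.png")[140:280,140:420];b=cv2.imread("pics/side0.png")[150:300,170:370]
cv2.imwrite("pics/a.png",cv2.resize(a,(784,392),interpolation=2));cv2.imwrite("pics/b.png",cv2.resize(b,(800,600),interpolation=2))
E
```

```text
(no output)
```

View pics/a.png

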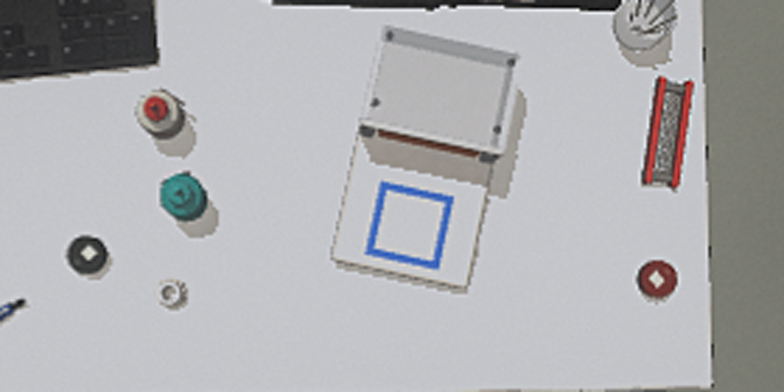

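View pics/b.png

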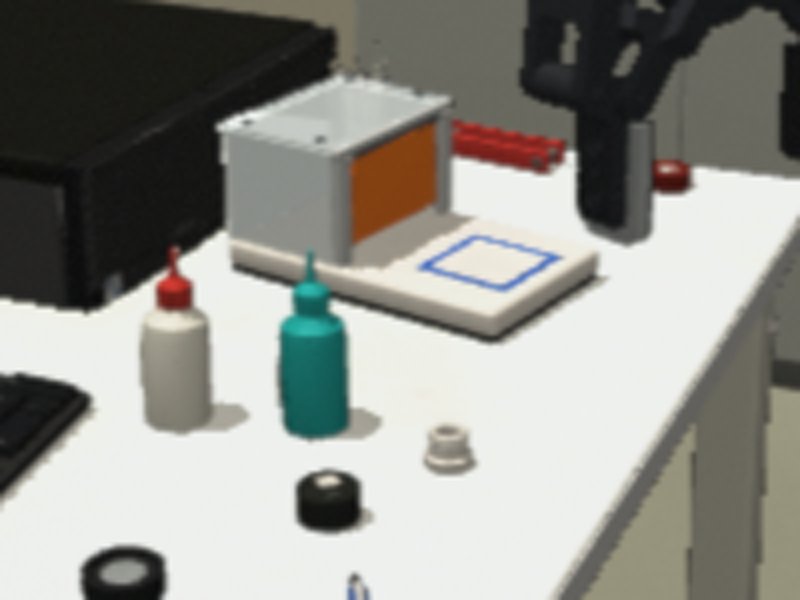

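Top view: the black mount is at full-picture pixel (171,231), the bush at (201,244), and the turquoise look-alike at (206,211). The true bottle is at (196,180). The shelf's blue frame is centred near (287,220). The side view agrees, and also shows a black ring with no label at about (201,295).

```bash
python3 - <<'E'
from h import *
im=cv2.imread("pics/top0.png");p=camera_params("top")
def blue(im,w): 
    h=cv2.cvtColor(im,cv2.COLOR_BGR2HSV);m=cv2.inRange(h,(100,110,80),(125,255,255))
    k=np.zeros_like(m);k[w]=255;return np.argwhere(m&k)[:,::-1]
for c,w in(("top",np.s_[195:245,260:310]),("side",np.s_[200:230,265:320])):
    p=camera_params(c);im=cv2.imread(f"pics/{c}0.png")
    X=np.array([onz(p,q,20)[:2] for q in blue(im,w)],np.float32);r=cv2.minAreaRect(X);print(c,len(X),r)
p=camera_params("top")
# box marks
for q,z in(((388,35),90),((518,57),90),((367,131),90),((487,157),90),((333,262),20),((467,290),20)):
    print(q,onz(p,(q[0]/2.8+140,q[1]/2.8+140),z).round(1))
ps=camera_params("side");print("ring",onz(ps,(201,293),0).round())
for c in("top","side"):
    q=camera_params(c);snapshot(c);m=masks_of(c,"black_mount")
    for r in m[:2]: print(c,r["conf"],r["at"],r["pixels"].sum(),onz(q,r["at"],17 if c=="top" else 8.5).round(1))
im=cv2.imread("pics/top0.png");g=im[220:245,158:185].max(2)<90;a=np.argwhere(g)
print("dark",a.mean(0)[::-1]+[158,220],onz(p,a.mean(0)[::-1]+[158,220],12).round(1), len(a))
E
```

```text
top 223 ((485.22705078125, 118.67465209960938), (58.92845153808594, 59.22291946411133), 77.14411163330078)
side 16 ((482.8388671875, 122.26787567138672), (47.58604431152344, 56.252960205078125), 78.61516571044922)
(388, 35) [625.2 135.   90. ]
(518, 57) [607.4  37.   90. ]
(367, 131) [552.5 151.9  90. ]
(487, 157) [531.8  61.9  90. ]
(333, 262) [455.9 179.3  20. ]
(467, 290) [432.   72.7  20. ]
ring [525. 456.   0.]
top 0.45 [170.1, 231.6] 159 [463.  377.8  17. ]
side 0.74 [249.5, 275.7] 229 [465.6 384.9   8.5]
dark [170.68067227 230.94957983] [464.6 377.5  12. ] 119
```

```bash
python3 - <<'E'
from h import *
print(move([464,380,110],Ro.from_euler('xyz',[180,0,167.2],degrees=True)))
E
```

```text
(array([-1.3013, -0.2983,  0.6064]), array([ 0.    , -0.    , -0.0676]))
```

Call:
step_arm --targets '[{"dp": [-0.12, -0.02, 0.03], "angular": [0, 0, -0.01], "fingers": 0.4}, {"dp": [-0.3, -0.06, 0.1], "angular": [0, 0, -0.03], "fingers": 0.4}, {"dp": [-0.45, -0.1, 0.2], "angular": [0, 0, -0.05], "fingers": 0.4}, {"dp": [-0.6, -0.15, 0.3], "angular": [0, 0, -0.0676], "fingers": 0.4}, {"dp": [-0.75, -0.2, 0.35], "angular": [0, 0, -0.0676], "fingers": 0.4}, {"dp": [-0.9, -0.2, 0.4], "angular": [0, 0, -0.0676], "fingers": 0.4}, {"dp": [-0.98, -0.25, 0.4], "angular": [0, 0, -0.0676], "fingers": 0.4}, {"dp": [-1, -0.25, 0.4], "angular": [0, 0, -0.0676], "fingers": 0.4}]'

```text
time: 2.0
tool_pos: [413.8, 413.4, 151.6]
tcp_rot: [-180.0, -0.0, 167.1]
ft_force: [0.4, 1.0, 0.2]
finger_gap: 51.0
grip_force: 0.0
```

```bash
python3 - <<'E'
from h import *
s=sense();print(s["tool_pos"],s["tcp_rot"],s["time"],s["finger_gap"],s["joint_pos"])
p=camera_params("wrist");im=snapshot("wrist");cv2.imwrite("pics/w1.png",im)
for r in pinpoint("wrist","black_mount")[:2]:print(r["conf"],r["at"],onz(p,r["at"],0))
for r in masks_of("wrist","black_mount")[:2]:print(r["conf"],r["at"],onz(p,r["at"],8))
print(move([464,380,110],Ro.from_euler('xyz',[180,0,167.2],degrees=True)))
E
```

```text
[413.81919692 413.3902081  151.6054057 ] [-1.79997444e+02 -7.94076936e-03  1.67120835e+02] 2.0 51.03860541688291 [ 3.99456218e+01  8.03474251e+00  9.30848942e+01  4.87379934e-03
  7.88871984e+01 -3.71761535e+01]
0.89 [253.2, 248.0] [465.05713042 377.03924716   0.        ]
0.31 [14.3, 320.8] [494.22787177  95.84992746   0.        ]
0.69 [252.7, 252.8] [466.26145466 376.84223199   8.        ]
(array([-0.2861, -0.1137,  0.2099]), array([0.0003, 0.0001, 0.0001]))
```

View pics/w1.png

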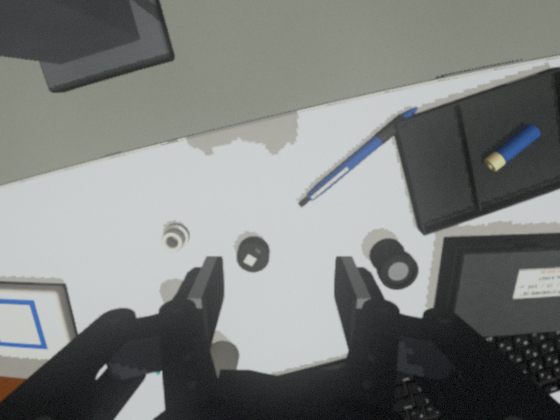

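Wrist view: the black mount with its pale label is at (253,252), the bush at (176,236), and the ring at (393,265). Projected to the table, the mount is at about (465,377.5).

```bash
python3 - <<'E'
from h import *
for z in(60,1.5):print(move([465,377.5,z],Ro.from_euler('xyz',[180,0,167.2],degrees=True)))
E
```

```text
(array([-0.2937, -0.125 ,  0.4599]), array([0.0003, 0.0001, 0.0001]))
(array([-0.2936, -0.1253,  0.7524]), array([0.0003, 0.0001, 0.0001]))
```

Call:
step_arm --targets '[{"dp": [-0.15, -0.06, 0.15], "angular": [0, 0, 0], "fingers": 0.4}, {"dp": [-0.294, -0.125, 0.35], "angular": [0, 0, 0], "fingers": 0.4}, {"dp": [-0.294, -0.125, 0.5], "angular": [0, 0, 0], "fingers": 0.4}, {"dp": [-0.294, -0.125, 0.6], "angular": [0, 0, 0], "fingers": 0.4}, {"dp": [-0.294, -0.125, 0.69], "angular": [0, 0, 0], "fingers": 0.4}, {"dp": [-0.294, -0.125, 0.752], "angular": [0, 0, 0], "fingers": 0.4}, {"dp": [-0.294, -0.125, 0.752], "angular": [0, 0, 0], "fingers": 0.4}, {"dp": [-0.294, -0.125, 0.752], "angular": [0, 0, 0], "fingers": 0.4}]'

```text
time: 3.15
tool_pos: [465.8, 377.3, 1.8]
tcp_rot: [179.9, 0.1, 167.2]
ft_force: [0.4, -0.2, -0.3]
finger_gap: 50.9
grip_force: 0.0
```

Call:
step_arm --targets '[{"dp": [0, 0, 0], "angular": [0, 0, 0], "fingers": 0.55}, {"dp": [0, 0, 0], "angular": [0, 0, 0], "fingers": 0.65}, {"dp": [0, 0, 0], "angular": [0, 0, 0], "fingers": 0.75}, {"dp": [0, 0, 0], "angular": [0, 0, 0], "fingers": 0.85}, {"dp": [0, 0, 0], "angular": [0, 0, 0], "fingers": 1}, {"dp": [0, 0, 0], "angular": [0, 0, 0], "fingers": 1}, {"dp": [0, 0, 0], "angular": [0, 0, 0], "fingers": 1}, {"dp": [0, 0, 0], "angular": [0, 0, 0], "fingers": 1}]' --newtons 30

```text
time: 4.15
tool_pos: [465.8, 377.1, 1.8]
tcp_rot: [179.9, 0.1, 167.2]
ft_force: [-1.5, -0.1, 5.0]
finger_gap: 28.6
grip_force: 30.0
```

```bash
python3 - <<'E'
from h import *
p=camera_params("wrist");im=snapshot("wrist");cv2.imwrite("pics/w2.png",im)
R=Ro.from_euler('xyz',[180,0,167.2],degrees=True)
print(sense()["tool_pos"],sense()["tcp_rot"])
for q in ([465,377.5,80],[485,118.7,80],[485,118.7,21.7]):print(q,move(q,R))
E
```

```text
[465.84956911 377.0945977    1.81249731] [1.79947972e+02 5.30187542e-02 1.67195583e+02]
[465, 377.5, 80] (array([ 0.0042,  0.0014, -0.3909]), array([ 0.0003,  0.0003, -0.    ]))
[485, 118.7, 80] (array([-0.3801, -1.2383, -0.3917]), array([ 0.0003,  0.0003, -0.    ]))
[485, 118.7, 21.7] (array([-0.3798, -1.2385, -0.1002]), array([ 0.0003,  0.0003, -0.    ]))
```

View pics/w2.png

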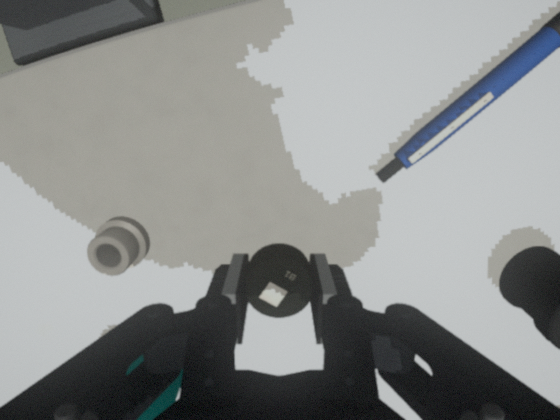

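The mount is held between the pads, disc centre at about (280,281) with the label up. The bush at (118,247) is untouched.

```bash
python3 - <<'E'
from h import *
p=camera_params("wrist");R=Ro.from_euler('xyz',[180,0,167.2],degrees=True)
X=onz(p,(280,281),17);print(X, R.inv().apply(X-np.array(sense()["tool_pos"])))
print(sense()["time"],sense()["grip_force"])
E
```

```text
[462.94977833 378.57699193  17.        ] [  3.15615132   0.80311148 -15.18750269]
4.2 29.963849164210252
```

Call:
step_arm --targets '[{"dp": [0, 0, -0.04], "angular": [0, 0, 0], "fingers": 1}, {"dp": [0, 0, -0.15], "angular": [0, 0, 0], "fingers": 1}, {"dp": [0, 0, -0.35], "angular": [0, 0, 0], "fingers": 1}, {"dp": [-0.04, -0.1, -0.55], "angular": [0, 0, 0], "fingers": 1}, {"dp": [-0.1, -0.3, -0.6], "angular": [0, 0, 0], "fingers": 1}, {"dp": [-0.17, -0.55, -0.6], "angular": [0, 0, 0], "fingers": 1}, {"dp": [-0.25, -0.8, -0.6], "angular": [0, 0, 0], "fingers": 1}, {"dp": [-0.3, -0.95, -0.6], "angular": [0, 0, 0], "fingers": 1}]'

```text
time: 5.2
tool_pos: [481.5, 176.0, 121.2]
tcp_rot: [-180.0, 0.0, 167.1]
ft_force: [0.6, -0.4, -0.2]
finger_gap: 28.6
grip_force: 29.8
```

```bash
python3 - <<'E'
from h import *
p=camera_params("wrist");im=snapshot("wrist");cv2.imwrite("pics/w3.png",im)
R=Ro.from_euler('xyz',[180,0,167.2],degrees=True)
print(sense()["tool_pos"],sense()["tcp_rot"])
for n,z in(("load_spot",20),("header",84)):
  for r in pinpoint("wrist",n)[:1]:print(n,r["conf"],r["at"],onz(p,r["at"],z))
for q in ([485,118.7,40],[485,118.7,21.7]):print(q,move(q,R))
E
```

```text
[481.93456951 173.36460605 121.04650273] [-1.79873300e+02  3.39815713e-02  1.67085024e+02]
load_spot 0.76 [204.5, 228.8] [487.0063695  115.87332095  20.        ]
[485, 118.7, 40] (array([-0.0807, -0.28  ,  0.4059]), array([ 0.    ,  0.0001, -0.0009]))
[485, 118.7, 21.7] (array([-0.0807, -0.28  ,  0.4974]), array([ 0.    ,  0.0001, -0.0009]))
```

View pics/w3.png

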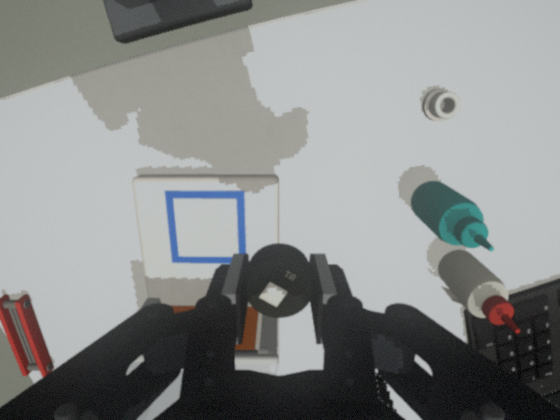

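Wrist view: the mount is held upright, and the blue frame on the shelf is centred at (207,227). The flap is at about (220,325), the bottle and look-alike stand untouched, and the disc sits 3 mm behind the TCP.

Call:
step_arm --targets '[{"dp": [-0.03, -0.05, 0.03], "angular": [0, 0, 0], "fingers": 1}, {"dp": [-0.06, -0.15, 0.1], "angular": [0, 0, 0], "fingers": 1}, {"dp": [-0.09, -0.24, 0.2], "angular": [0, 0, 0], "fingers": 1}, {"dp": [-0.1, -0.29, 0.3], "angular": [0, 0, 0], "fingers": 1}, {"dp": [-0.1, -0.29, 0.36], "angular": [0, 0, 0], "fingers": 1}, {"dp": [-0.1, -0.29, 0.38], "angular": [0, 0, 0], "fingers": 1}, {"dp": [-0.1, -0.29, 0.38], "angular": [0, 0, 0], "fingers": 1}, {"dp": [-0.1, -0.29, 0.38], "angular": [0, 0, 0], "fingers": 1}]'

```text
time: 6.35
tool_pos: [489.0, 117.7, 45.7]
tcp_rot: [180.0, 0.1, 167.2]
ft_force: [-0.3, 0.1, -0.5]
finger_gap: 28.1
grip_force: 29.8
```

```bash
python3 - <<'E'
from h import *
p=camera_params("wrist");im=snapshot("wrist");cv2.imwrite("pics/w4.png",im)
R=Ro.from_euler('xyz',[180,0,167.2],degrees=True)
h=cv2.cvtColor(im,cv2.COLOR_BGR2HSV);m=cv2.inRange(h,(100,110,80),(125,255,255))
X=np.array([onz(p,q[::-1],20)[:2] for q in np.argwhere(m)],np.float32);print(len(X),cv2.minAreaRect(X),X.min(0),X.max(0))
print(sense()["tool_pos"],sense()["tcp_rot"],move([489,117,21.9],R))
E
```

```text
2145 ((478.1723327636719, 119.52711486816406), (59.34328842163086, 41.961151123046875), 77.21478271484375) [451.30252  86.11272] [505.10358 152.8044 ]
[488.98445127 117.60873365  45.7301393 ] [1.79971769e+02 7.68853339e-02 1.67231871e+02] (array([-0.0006, -0.003 ,  0.1192]), array([0.0002, 0.0004, 0.0002]))
```

View pics/w4.png

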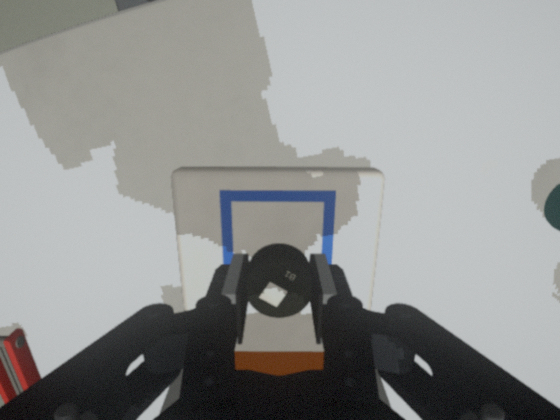

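The blue frame shows at (221–334, 190–265), with the mount centred over its axis. Its heading is confirmed at -12.8 degrees. Next I lower and release.

Call:
step_arm --targets '[{"dp": [0, -0.002, 0.04], "angular": [0, 0, 0], "fingers": 1}, {"dp": [0, -0.003, 0.08], "angular": [0, 0, 0], "fingers": 1}, {"dp": [0, -0.003, 0.105], "angular": [0, 0, 0], "fingers": 1}, {"dp": [0, -0.003, 0.115], "angular": [0, 0, 0], "fingers": 1}, {"dp": [0, -0.003, 0.119], "angular": [0, 0, 0], "fingers": 1}, {"dp": [0, -0.003, 0.119], "angular": [0, 0, 0], "fingers": 1}, {"dp": [0, -0.003, 0.119], "angular": [0, 0, 0], "fingers": 1}, {"dp": [0, -0.003, 0.119], "angular": [0, 0, 0], "fingers": 1}]'

```text
time: 7.4
tool_pos: [487.5, 116.5, 21.7]
tcp_rot: [-180.0, -0.1, 167.2]
ft_force: [-8.6, -1.0, 11.9]
finger_gap: 28.4
grip_force: 31.0
```

Call:
step_arm --targets '[{"dp": [0, 0, 0], "angular": [0, 0, 0], "fingers": 0.6}, {"dp": [0, 0, 0], "angular": [0, 0, 0], "fingers": 0.5}, {"dp": [0, 0, 0], "angular": [0, 0, 0], "fingers": 0.4}, {"dp": [0, 0, 0], "angular": [0, 0, 0], "fingers": 0.4}, {"dp": [0, 0, -0.1], "angular": [0, 0, 0], "fingers": 0.4}, {"dp": [0, 0, -0.25], "angular": [0, 0, 0], "fingers": 0.4}, {"dp": [0, 0, -0.35], "angular": [0, 0, 0], "fingers": 0.4}, {"dp": [0, 0, -0.4], "angular": [0, 0, 0], "fingers": 0.4}]'

```text
time: 8.4
tool_pos: [488.9, 116.7, 102.4]
tcp_rot: [180.0, 0.1, 167.2]
ft_force: [0.4, 0.2, -0.7]
finger_gap: 51.0
grip_force: 0.0
```

```bash
python3 - <<'E'
from h import *
from bench import *
p=camera_params("wrist");im=snapshot("wrist");cv2.imwrite("pics/w5.png",im)
s=sense();print(s["tool_pos"],s["tcp_rot"],s["joint_pos"])
for r in pinpoint("wrist","black_mount")[:2]:print(r["conf"],r["at"],onz(p,r["at"],20))
for r in masks_of("wrist","black_mount")[:1]:
  a=np.argwhere(r["pixels"]);print(r["conf"],r["at"],onz(p,r["at"],35),a.min(0),a.max(0))
u=np.array([np.cos(np.radians(-12.8)),np.sin(np.radians(-12.8)),0]);
Rd=Ro.from_euler('xyz',[180,0,167.2],degrees=True)
for q in(1,-1):
  R=Rd*Ro.from_rotvec([0,q*np.pi/4,0]);print(q,R.apply([0,0,1]),u)
E
```

```text
[489.30919621 116.76394946 103.12390739] [1.79947554e+02 1.43946426e-01 1.67197834e+02] [ 7.58055611e+00 -1.93343083e+00  1.08749792e+02 -1.01741620e-03
  7.30304389e+01 -6.96170477e+01]
0.82 [275.4, 214.2] [488.85025072 114.67363493  20.        ]
0.66 [277.7, 218.7] [487.22079542 116.741192    35.        ] [195 255] [241 300]
1 [-0.68953472  0.15665845 -0.70710678] [ 0.97514935 -0.2215485   0.        ]
-1 [ 0.68953472 -0.15665845 -0.70710678] [ 0.97514935 -0.2215485   0.        ]
```

View pics/w5.png

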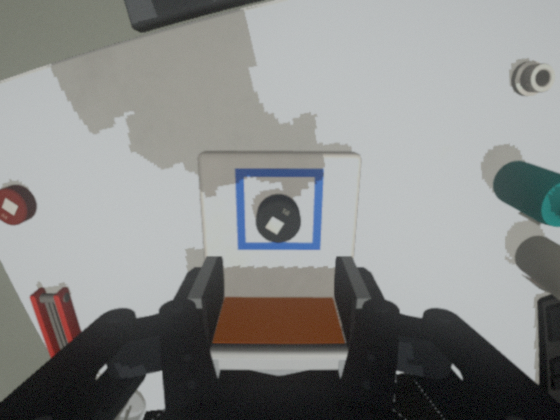

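Wrist view: the mount is released, upright with the label up at (278,219), inside the blue frame (237–322, 170–248). The flap is shut. Next I tilt 45 degrees behind it.

Call:
step_arm --targets '[{"dp": [0.03, 0, -0.02], "angular": [0, -0.02, 0], "fingers": 0.6}, {"dp": [0.08, 0, -0.03], "angular": [0, -0.06, 0], "fingers": 0.7}, {"dp": [0.15, 0, -0.03], "angular": [0, -0.11, 0], "fingers": 0.8}, {"dp": [0.22, 0, -0.03], "angular": [0, -0.16, 0], "fingers": 0.85}, {"dp": [0.28, 0, -0.03], "angular": [0, -0.21, 0], "fingers": 0.85}, {"dp": [0.315, 0, -0.03], "angular": [0, -0.25, 0], "fingers": 0.85}, {"dp": [0.315, 0, -0.03], "angular": [0, -0.25, 0], "fingers": 0.85}, {"dp": [0.315, 0, -0.03], "angular": [0, -0.25, 0], "fingers": 0.85}]'

```text
time: 9.55
tool_pos: [449.1, 155.5, 111.7]
tcp_rot: [-178.1, 43.8, 167.5]
ft_force: [-0.2, -0.7, 0.4]
finger_gap: 13.2
grip_force: 0.0
```

```bash
cat >> h.py <<'E'
c,s_=np.cos(np.radians(12.8)),np.sin(np.radians(12.8))
U=np.array([c,-s_,0]);N=np.array([s_,c,0])
def box(x,h,y=0): return U*(513.3+x)+N*(222.3+y)+[0,0,20+h]
def inbox(P): return np.array([P@U-513.3,P@N-222.3,P[2]-20])
RP=Ro.from_euler('xyz',[180,0,167.2],degrees=True)*Ro.from_rotvec([0,-np.pi/4,0])
E
python3 - <<'E'
from h import *
s=sense();P=np.array(s["tool_pos"]);print(P,inbox(P),s["joint_pos"],s["finger_gap"],s["time"])
R=Ro.from_euler('xyz',s["tcp_rot"],degrees=True);print((R.inv()*RP).as_rotvec(degrees=True))
for x,h in((-120,40),(-115,9.5),(-103,9.5)):print(x,h,move(box(x,h),RP))
E
```

```text
[449.0838104  155.47081599 111.68089029] [-109.82053796   28.80110933   91.68089029] [ 37.53048064 -32.10924224 143.12586517 -46.54803272  49.53514227
 -14.00018472] 13.216958369297881 9.55
[-1.75722646 -1.18311313  0.20632007]
-120 40 (array([ 0.2161, -0.1386,  0.1556]), array([-0.0098, -0.0066,  0.0011]))
-115 9.5 (array([ 0.3036, -0.1344,  0.2828]), array([-0.0098, -0.0066,  0.0011]))
-103 9.5 (array([ 0.2603, -0.1333,  0.3244]), array([-0.0098, -0.0066,  0.0011]))
```

The 45° tilt is out of reach this close to the base: joint 3 is at its limit. So I'll push with vertical fingers up to just short of the flap, then tilt and finish.

```bash
python3 - <<'E'
from h import *
Rd=Ro.from_euler('xyz',[180,0,167.2],degrees=True)
print(move(box(-108,70),Rd))
E
```

```text
(array([ 0.069 , -0.1411,  0.0889]), array([-0.0097,  0.2434, -0.0027]))
```

Call:
step_arm --targets '[{"dp": [0.01, -0.03, 0.01], "angular": [0, 0.03, 0], "fingers": 0.85}, {"dp": [0.02, -0.06, 0.02], "angular": [0, 0.08, 0], "fingers": 0.85}, {"dp": [0.04, -0.1, 0.04], "angular": [0, 0.13, 0], "fingers": 0.85}, {"dp": [0.06, -0.13, 0.07], "angular": [-0.01, 0.18, 0], "fingers": 0.85}, {"dp": [0.07, -0.14, 0.09], "angular": [-0.01, 0.23, 0], "fingers": 0.85}, {"dp": [0.07, -0.14, 0.09], "angular": [-0.01, 0.243, -0.003], "fingers": 0.85}, {"dp": [0.07, -0.14, 0.09], "angular": [-0.01, 0.243, -0.003], "fingers": 0.85}, {"dp": [0.07, -0.14, 0.09], "angular": [-0.01, 0.243, -0.003], "fingers": 0.85}]'

```text
time: 10.55
tool_pos: [445.3, 127.2, 91.0]
tcp_rot: [179.7, 0.3, 167.1]
ft_force: [-0.2, -0.5, -0.1]
finger_gap: 13.0
grip_force: 0.0
```

```bash
python3 - <<'E'
from h import *
s=sense();P=np.array(s["tool_pos"]);print(inbox(P),s["tcp_rot"],s["joint_pos"],s["time"])
Rd=Ro.from_euler('xyz',[180,0,167.2],degrees=True)
print(move(box(-106,4.5),Rd))
E
```

```text
[-107.28180461    0.4132415    71.02730755] [179.73255913   0.28642422 167.13419604] [  9.4886851   -7.81724105 115.6317001    0.1456787   71.81898029
 -67.69119139] 10.55
(array([-0.0047, -0.0036,  0.3327]), array([ 0.0015,  0.0016, -0.0004]))
```

Call:
step_arm --targets '[{"dp": [0, 0, 0.06], "angular": [0, 0, 0], "fingers": 0.85}, {"dp": [0, 0, 0.15], "angular": [0, 0, 0], "fingers": 0.85}, {"dp": [0, 0, 0.24], "angular": [0, 0, 0], "fingers": 0.85}, {"dp": [0, 0, 0.3], "angular": [0, 0, 0], "fingers": 0.85}, {"dp": [0, 0, 0.332], "angular": [0, 0, 0], "fingers": 0.85}, {"dp": [0, 0, 0.332], "angular": [0, 0, 0], "fingers": 0.85}, {"dp": [0, 0, 0.332], "angular": [0, 0, 0], "fingers": 0.85}, {"dp": [-0.02, 0, 0.332], "angular": [0, 0, 0], "fingers": 0.85}]'

```text
time: 11.55
tool_pos: [450.6, 127.1, 25.7]
tcp_rot: [179.8, 0.4, 167.2]
ft_force: [-0.1, 0.7, 1.0]
finger_gap: 12.9
grip_force: 0.0
```

Call:
step_arm --targets '[{"dp": [-0.03, 0, 0], "angular": [0, 0, 0], "fingers": 0.85}, {"dp": [-0.07, 0, 0], "angular": [0, 0, 0], "fingers": 0.85}, {"dp": [-0.11, 0, 0], "angular": [0, 0, 0], "fingers": 0.85}, {"dp": [-0.15, 0, 0], "angular": [0, 0, 0], "fingers": 0.85}, {"dp": [-0.19, 0, 0], "angular": [0, 0, 0], "fingers": 0.85}, {"dp": [-0.23, 0, 0], "angular": [0, 0, 0], "fingers": 0.85}, {"dp": [-0.265, 0, 0], "angular": [0, 0, 0], "fingers": 0.85}, {"dp": [-0.285, 0, 0], "angular": [0, 0, 0], "fingers": 0.85}]'

```text
time: 12.55
tool_pos: [506.1, 114.2, 25.4]
tcp_rot: [179.8, 0.3, 167.2]
ft_force: [-0.0, 0.4, -0.1]
finger_gap: 12.4
grip_force: 0.1
```

```bash
python3 - <<'E'
from h import *
s=sense();P=np.array(s["tool_pos"]);print(inbox(P),s["ft_force"],s["joint_pos"],s["time"])
p=camera_params("wrist");im=snapshot("wrist");cv2.imwrite("pics/w6.png",im)
snapshot("top");q=camera_params("top")
for r in masks_of("top","black_mount")[:2]:print(r["conf"],r["at"],inbox(onz(q,r["at"],37)))
E
```

```text
[-45.08866891   1.15646096   5.39050028] [-0.03240608  0.41026838 -0.11686565] [  6.97623294   6.44026037 109.1620809    0.11514585  64.0276288
 -70.22846683] 12.55
```

View pics/w6.png

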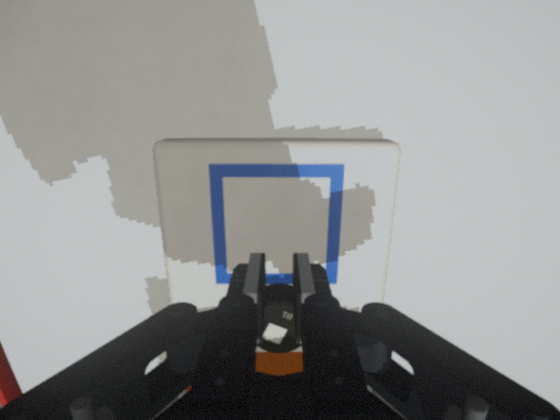

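```bash
python3 - <<'E'
from h import *
p=camera_params("wrist");im=cv2.imread("pics/w6.png")
for uv in((280,285),(280,318),(280,351),(272,333)):print(uv,inbox(onz(p,uv,37)))
for uv in((252,255),(252,290),(305,255)):print(uv,inbox(onz(p,uv,26)))
print(-np.array(p["R"]).T@p["t"],np.array(p["R"])[2])
cv2.imwrite("pics/w6c.png",cv2.resize(im[235:400,200:360],(640,660))[:600])
E
```

```text
(280, 285) [-44.53152066   1.96375961  17.        ]
(280, 318) [-27.09067129   1.97867687  17.        ]
(280, 351) [-8.03042638  1.99599761 17.        ]
(272, 333) [-18.65785868  -1.76493674  17.        ]
(252, 255) [-53.83319194 -10.94062365   6.        ]
(252, 290) [-35.15072486 -11.44428504   6.        ]
(305, 255) [-53.77654946  13.63218668   6.        ]
[429.47735553 131.35174559 168.15061607] [ 0.29981089 -0.06454132 -0.95181293]
```

View pics/w6c.png

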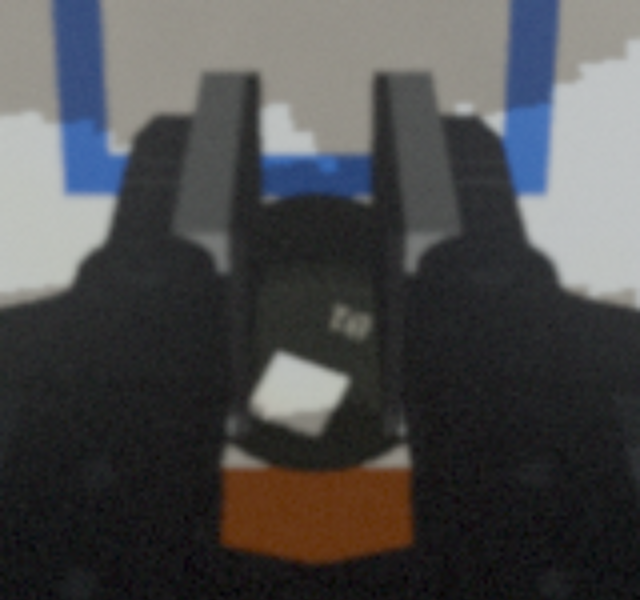

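The fingertips are behind the mount. Its top spans rows 301–352, so its rear is at about x=-35, and the flap is still shut. Next I draw back, lift and tilt.

Call:
step_arm --targets '[{"dp": [0.05, 0, 0], "angular": [0, 0, 0], "fingers": 0.85}, {"dp": [0.09, 0, -0.06], "angular": [0, -0.02, 0], "fingers": 0.85}, {"dp": [0.09, 0, -0.14], "angular": [0, -0.06, 0], "fingers": 0.85}, {"dp": [0.09, 0, -0.2], "angular": [0, -0.11, 0], "fingers": 0.85}, {"dp": [0.09, 0, -0.2], "angular": [0, -0.16, 0], "fingers": 0.85}, {"dp": [0.09, 0, -0.2], "angular": [0, -0.21, 0], "fingers": 0.85}, {"dp": [0.09, 0, -0.2], "angular": [0, -0.245, 0], "fingers": 0.85}, {"dp": [0.09, 0, -0.2], "angular": [0, -0.245, 0], "fingers": 0.85}]'

```text
time: 13.7
tool_pos: [495.4, 125.3, 65.7]
tcp_rot: [-179.9, 44.2, 167.1]
ft_force: [-0.7, -0.2, -2.9]
finger_gap: 12.9
grip_force: 0.0
```

```bash
python3 - <<'E'
from h import *
s=sense();P=np.array(s["tool_pos"]);print(inbox(P),s["tcp_rot"],s["joint_pos"],s["time"])
R=Ro.from_euler('xyz',s["tcp_rot"],degrees=True);print((R.inv()*RP).as_rotvec(degrees=True))
print(move(box(-58,9.5,.5),RP))
E
```

```text
[-57.93950521   9.63298991  45.72350494] [-179.87806868   44.18201777  167.13846296] [ 26.82234827 -23.09670758 143.1268091  -51.6710946   34.70797142
 -13.09616657] 13.7
[-0.16513115 -0.81802858 -0.04295274]
(array([ 0.1264, -0.0454,  0.1298]), array([-0.0009, -0.0045, -0.0002]))
```

```bash
python3 - <<'E'
from h import *
RP=Ro.from_euler('xyz',[180,0,167.2],degrees=True)*Ro.from_rotvec([0,-np.radians(41),0])
print(move(box(-57,25,.5),RP),move(box(-54,9,.5),RP))
E
```

```text
(array([ 0.0688, -0.0455,  0.0777]), array([-0.0009,  0.0177, -0.0003])) (array([ 0.1138, -0.0453,  0.1455]), array([-0.0009,  0.0177, -0.0003]))
```

Call:
step_arm --targets '[{"dp": [0.03, -0.02, 0.03], "angular": [0, 0.0177, 0], "fingers": 0.85}, {"dp": [0.069, -0.0455, 0.078], "angular": [0, 0.0177, 0], "fingers": 0.85}, {"dp": [0.069, -0.0455, 0.078], "angular": [0, 0.0177, 0], "fingers": 0.85}, {"dp": [0.08, -0.0455, 0.095], "angular": [0, 0.0177, 0], "fingers": 0.85}, {"dp": [0.095, -0.0455, 0.12], "angular": [0, 0.0177, 0], "fingers": 0.85}, {"dp": [0.11, -0.0455, 0.14], "angular": [0, 0.0177, 0], "fingers": 0.85}, {"dp": [0.114, -0.0455, 0.145], "angular": [0, 0.0177, 0], "fingers": 0.85}, {"dp": [0.114, -0.0455, 0.145], "angular": [0, 0.0177, 0], "fingers": 0.85}]'

```text
time: 14.7
tool_pos: [497.4, 114.3, 28.6]
tcp_rot: [-179.9, 40.9, 167.0]
ft_force: [0.8, 0.3, 0.1]
finger_gap: 12.8
grip_force: 0.0
```

```bash
python3 - <<'E'
from h import *
s=sense();P=np.array(s["tool_pos"]);print(inbox(P),s["tcp_rot"],s["joint_pos"],s["time"],s["ft_force"])
def T(a):return Ro.from_euler('xyz',[180,0,167.2],degrees=True)*Ro.from_rotvec([0,-np.radians(a),0])
R=Ro.from_euler('xyz',s["tcp_rot"],degrees=True);print((R.inv()*T(45)).as_rotvec(degrees=True))
for x,a in((-50,41),(-20,43),(0,45),(27,45)):print(x,a,move(box(x,9.5,.5),T(a)))
E
```

```text
[-53.59188614  -0.66269268   8.62778184] [-179.86850716   40.92963964  166.9677084 ] [ 23.16900808 -17.24710192 142.04012078 -50.58211765  30.21602127
 -14.59771247] 14.7 [0.75450358 0.32387641 0.05649334]
[-0.28978888 -4.07055025 -0.16534963]
-50 41 (array([-0.0164,  0.0059,  0.0084]), array([-0.0016, -0.0004, -0.001 ]))
-20 43 (array([-0.1297,  0.0067,  0.1067]), array([-0.0016, -0.0115, -0.0009]))
0 45 (array([-0.2053,  0.0073,  0.1722]), array([-0.0016, -0.0226, -0.0009]))
27 45 (array([-0.3073,  0.008 ,  0.2607]), array([-0.0016, -0.0226, -0.0009]))
```

Call:
step_arm --targets '[{"dp": [-0.015, 0.003, 0.013], "angular": [0, 0, 0], "fingers": 0.85}, {"dp": [-0.04, 0.005, 0.0345], "angular": [0, -0.003, 0], "fingers": 0.85}, {"dp": [-0.07, 0.007, 0.0603], "angular": [0, -0.006, 0], "fingers": 0.85}, {"dp": [-0.1, 0.007, 0.0862], "angular": [0, -0.009, 0], "fingers": 0.85}, {"dp": [-0.13, 0.007, 0.112], "angular": [0, -0.0115, 0], "fingers": 0.85}, {"dp": [-0.16, 0.007, 0.138], "angular": [0, -0.0115, 0], "fingers": 0.85}, {"dp": [-0.185, 0.007, 0.1595], "angular": [0, -0.0115, 0], "fingers": 0.85}, {"dp": [-0.203, 0.007, 0.175], "angular": [0, -0.0115, 0], "fingers": 0.85}]'

```text
time: 15.7
tool_pos: [550.5, 103.3, 29.0]
tcp_rot: [-179.9, 43.0, 166.9]
ft_force: [-0.9, 0.8, -0.3]
finger_gap: 12.6
grip_force: 0.4
```

```bash
python3 - <<'E'
from h import *
s=sense();P=np.array(s["tool_pos"]);print(inbox(P),s["tcp_rot"],s["time"],s["ft_force"])
def T(a):return Ro.from_euler('xyz',[180,0,167.2],degrees=True)*Ro.from_rotvec([0,-np.radians(a),0])
for x,a in((15,43),(28,43)):print(x,a,move(box(x,8.8,.3),T(a)))
im=snapshot("side");p=camera_params("side");c=proj(p,box(20,10))[0].astype(int);print(c)
cv2.imwrite("pics/s7.png",cv2.resize(im[c[1]-60:c[1]+50,c[0]-70:c[0]+75],(780,592),interpolation=2))
E
```

```text
[0.60850506 0.33969866 9.00583816] [-179.89104557   43.01402151  166.92787693] 15.7 [-0.86211149  0.77592025 -0.33584128]
15 43 (array([-0.0519,  0.0002,  0.0498]), array([-0.0016,  0.0001, -0.0011]))
28 43 (array([-0.0994,  0.0006,  0.0942]), array([-0.0016,  0.0001, -0.0011]))
[260 202]
```

View pics/s7.png

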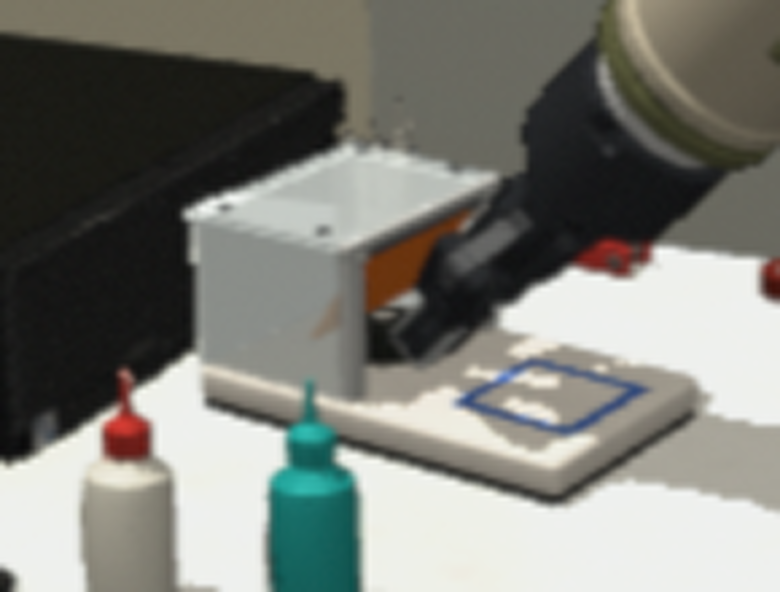

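Side view: the mount sits upright at the opening at crop pixel (385,330), label visible, with the flap lifted over it. The bottles are standing. I'll carry on pushing.

Call:
step_arm --targets '[{"dp": [-0.012, 0, 0.011], "angular": [0, 0, 0], "fingers": 0.85}, {"dp": [-0.025, 0, 0.024], "angular": [0, 0, 0], "fingers": 0.85}, {"dp": [-0.038, 0, 0.036], "angular": [0, 0, 0], "fingers": 0.85}, {"dp": [-0.05, 0, 0.048], "angular": [0, 0, 0], "fingers": 0.85}, {"dp": [-0.062, 0, 0.059], "angular": [0, 0, 0], "fingers": 0.85}, {"dp": [-0.074, 0, 0.07], "angular": [0, 0, 0], "fingers": 0.85}, {"dp": [-0.085, 0, 0.081], "angular": [0, 0, 0], "fingers": 0.85}, {"dp": [-0.085, 0, 0.081], "angular": [0, 0, 0], "fingers": 0.85}]'

```text
time: 16.75
tool_pos: [573.1, 98.0, 28.8]
tcp_rot: [-179.9, 43.0, 166.9]
ft_force: [-0.3, -0.1, 0.2]
finger_gap: 12.6
grip_force: 0.2
```

```bash
python3 - <<'E'
from h import *
s=sense();P=np.array(s["tool_pos"]);print(inbox(P),s["tcp_rot"],s["time"],s["ft_force"],s["wrist_torque"])
def T(a):return Ro.from_euler('xyz',[180,0,167.2],degrees=True)*Ro.from_rotvec([0,-np.radians(a),0])
for x,a in((28,43),(31,43)):print(x,a,move(box(x,8.8,.3),T(a)))
for c in("top","side"):
  im=snapshot(c);p=camera_params(c)
  for r in masks_of(c,"black_mount")[:2]:print(c,r["conf"],r["at"],inbox(onz(p,r["at"],30)),r["pixels"].sum())
E
```

```text
[23.85361472  0.28339581  8.80842698] [-179.89566983   43.02203591  166.93244693] 16.75 [-0.29259427 -0.14296735  0.24080567] [0.07047907 0.35208056 0.04399915]
28 43 (array([-0.0151,  0.0002,  0.0142]), array([-0.0016,  0.0001, -0.0011]))
31 43 (array([-0.0261,  0.0003,  0.0244]), array([-0.0016,  0.0001, -0.0011]))
```

Call:
step_arm --targets '[{"dp": [-0.004, 0, 0.004], "angular": [0, 0, 0], "fingers": 0.85}, {"dp": [-0.009, 0, 0.0085], "angular": [0, 0, 0], "fingers": 0.85}, {"dp": [-0.014, 0, 0.013], "angular": [0, 0, 0], "fingers": 0.85}, {"dp": [-0.019, 0, 0.018], "angular": [0, 0, 0], "fingers": 0.85}, {"dp": [-0.0225, 0, 0.0212], "angular": [0, 0, 0], "fingers": 0.85}, {"dp": [-0.0225, 0, 0.0212], "angular": [0, 0, 0], "fingers": 0.85}, {"dp": [-0.0225, 0, 0.0212], "angular": [0, 0, 0], "fingers": 0.85}, {"dp": [-0.0225, 0, 0.0212], "angular": [0, 0, 0], "fingers": 0.85}]'

```text
time: 17.95
tool_pos: [576.9, 96.0, 26.5]
tcp_rot: [-179.7, 42.8, 167.0]
ft_force: [-7.6, 0.3, -2.2]
finger_gap: 12.5
grip_force: 0.3
```

```bash
python3 - <<'E'
from h import *
s=sense();P=np.array(s["tool_pos"]);print(inbox(P),s["time"],s["ft_force"])
def T(a):return Ro.from_euler('xyz',[180,0,167.2],degrees=True)*Ro.from_rotvec([0,-np.radians(a),0])
for x,h in((-30,9.5),(-60,12)):print(x,h,move(box(x,h,.3),T(43 if x>-40 else 41)))
E
```

```text
[27.98558873 -0.82796271  6.54734411] 17.95 [-7.5644663   0.2809549  -2.20563368]
-30 9.5 (array([ 0.2026,  0.0037, -0.2079]), array([-0.0021, -0.001 , -0.0008]))
-60 12 (array([ 0.3042,  0.0027, -0.3191]), array([-0.0021,  0.0101, -0.0008]))
```

The fingers have just met the header (7.6 N) with the mount's centre at about 50 mm. I'll steepen the tilt a little to gain margin.

```bash
python3 - <<'E'
from h import *
def T(a):return Ro.from_euler('xyz',[180,0,167.2],degrees=True)*Ro.from_rotvec([0,-np.radians(a),0])
for x,h in((22,8.8),(31.5,8.6)):print(x,h,move(box(x,h,0),T(46)))
E
```

```text
22 8.8 (array([ 0.0143,  0.0039, -0.0286]), array([-0.0022, -0.0177, -0.0008]))
31.5 8.6 (array([-0.0199,  0.0042,  0.0044]), array([-0.0022, -0.0177, -0.0008]))
```

Call:
step_arm --targets '[{"dp": [0.013, -0.001, -0.012], "angular": [0, 0, 0], "fingers": 0.85}, {"dp": [0.026, -0.001, -0.023], "angular": [0, 0, 0], "fingers": 0.85}, {"dp": [0.026, -0.001, -0.023], "angular": [-0.001, -0.0167, -0.001], "fingers": 0.85}, {"dp": [0.026, -0.001, -0.023], "angular": [-0.001, -0.0167, -0.001], "fingers": 0.85}, {"dp": [0.015, -0.001, -0.013], "angular": [-0.001, -0.0167, -0.001], "fingers": 0.85}, {"dp": [0.003, -0.001, -0.002], "angular": [-0.001, -0.0167, -0.001], "fingers": 0.85}, {"dp": [-0.008, -0.001, 0.009], "angular": [-0.001, -0.0167, -0.001], "fingers": 0.85}, {"dp": [-0.008, -0.001, 0.009], "angular": [-0.001, -0.0167, -0.001], "fingers": 0.85}]'

```text
time: 18.95
tool_pos: [579.6, 95.7, 26.6]
tcp_rot: [-179.8, 45.8, 167.2]
ft_force: [-10.3, 3.2, -2.4]
finger_gap: 12.4
grip_force: 0.2
```

```bash
python3 - <<'E'
from h import *
s=sense();P=np.array(s["tool_pos"]);print(inbox(P),s["tcp_rot"],s["time"],s["ft_force"])
def T(a):return Ro.from_euler('xyz',[180,0,167.2],degrees=True)*Ro.from_rotvec([0,-np.radians(a),0])
for x,h in((-30,10),(-50,14)):print(x,h,move(box(x,h,0),T(44)))
E
```

```text
[30.70887321 -0.53646819  6.56820222] [-179.82030009   45.82163843  167.24377168] 18.95 [-10.31811394   3.2498426   -2.39412735]
-30 10 (array([ 0.1992,  0.0022, -0.2297]), array([-0.0008,  0.0101,  0.0002]))
-50 14 (array([ 0.2546,  0.002 , -0.3153]), array([-0.0008,  0.0101,  0.0002]))
```

Mount centre is now at about 52 mm. Next I draw the fingers straight out.

Call:
step_arm --targets '[{"dp": [0.03, 0, -0.031], "angular": [0, 0, 0], "fingers": 0.85}, {"dp": [0.07, 0, -0.0725], "angular": [0, 0, 0], "fingers": 0.85}, {"dp": [0.11, 0, -0.114], "angular": [0, 0, 0], "fingers": 0.85}, {"dp": [0.15, 0, -0.155], "angular": [0, 0.005, 0], "fingers": 0.85}, {"dp": [0.19, 0, -0.197], "angular": [0, 0.012, 0], "fingers": 0.85}, {"dp": [0.23, 0, -0.238], "angular": [0, 0.02, 0], "fingers": 0.85}, {"dp": [0.26, 0, -0.28], "angular": [0, 0.028, 0], "fingers": 0.85}, {"dp": [0.27, 0, -0.31], "angular": [0, 0.028, 0], "fingers": 0.85}]'

```text
time: 19.95
tool_pos: [501.0, 114.6, 33.4]
tcp_rot: [-180.0, 41.0, 167.1]
ft_force: [0.5, 0.4, 0.1]
finger_gap: 12.6
grip_force: 0.0
```

Call:
step_arm --targets '[{"dp": [-0.02, 0, -0.03], "angular": [0, 0.03, 0], "fingers": 0.85}, {"dp": [-0.03, 0, -0.07], "angular": [0, 0.07, 0], "fingers": 0.85}, {"dp": [-0.04, 0, -0.14], "angular": [0, 0.11, 0], "fingers": 0.85}, {"dp": [-0.05, 0, -0.22], "angular": [0, 0.16, 0], "fingers": 0.85}, {"dp": [-0.05, 0, -0.3], "angular": [0, 0.2, 0], "fingers": 0.85}, {"dp": [-0.05, 0, -0.4], "angular": [0, 0.22, 0], "fingers": 0.85}, {"dp": [-0.05, 0, -0.5], "angular": [0, 0.22, 0], "fingers": 0.85}, {"dp": [-0.05, 0, -0.5], "angular": [0, 0.22, 0], "fingers": 0.85}]'

```text
time: 20.95
tool_pos: [445.0, 127.3, 115.8]
tcp_rot: [-179.9, 1.5, 167.1]
ft_force: [0.3, -0.9, -0.3]
finger_gap: 12.8
grip_force: 0.0
```

```bash
python3 - <<'E'
from h import *
s=sense();P=np.array(s["tool_pos"]);print(inbox(P),s["tcp_rot"],s["time"],s["ft_force"])
for c in("top","side","wrist"):
  im=snapshot(c);p=camera_params(c);cv2.imwrite(f"pics/{c}8.png",im)
  for n in("black_mount","flap","red_mount","steel_bush","solvent_bottle"):
    for r in masks_of(c,n)[:2]:print(c,n,round(r["conf"],2),r["at"],inbox(onz(p,r["at"],30)).round(),r["pixels"].sum())
for c in("top","side"):
  p=camera_params(c);im=cv2.imread(f"pics/{c}8.png")
  print(c,[(x,proj(p,box(x,17))[0].round(1)) for x in(-15,15,45,50,55)])
  a,b=[cv2.inRange(cv2.cvtColor(cv2.imread(f"pics/{c}{k}.png"),cv2.COLOR_BGR2HSV),(4,150,60),(18,255,255)) for k in(0,8)]
  for m in(a,b):
    k=np.zeros_like(m);q=proj(p,box(0,30))[0].astype(int);k[q[1]-40:q[1]+40,q[0]-40:q[0]+40]=255
    w=np.argwhere(m&k);print(c,"orange",len(w),w.mean(0).round(1) if len(w) else 0,w.min(0) if len(w) else 0,w.max(0) if len(w) else 0)
E
```

```text
[-107.56829404    0.45082881   95.75764533] [-179.9091346     1.52556235  167.11798969] 20.95 [ 0.33622681 -0.93068095 -0.34208301]
top red_mount 0.53 [371.8, 236.7] [ -63. -194.   10.] 111
top steel_bush 0.6 [201.3, 243.7] [-157.  173.   10.] 82
top solvent_bottle 0.64 [192.4, 178.4] [-20. 224.  10.] 189
top solvent_bottle 0.63 [203.9, 209.4] [-82. 184.  10.] 194
side flap 0.69 [268.9, 194.4] [ 33. -52.  10.] 449
side red_mount 0.67 [335.9, 196.2] [-106. -130.   10.] 88
side solvent_bottle 0.75 [264.4, 204.5] [ 4.  7. 10.] 3785
side solvent_bottle 0.72 [213.4, 240.4] [-25. 215.  10.] 615
wrist flap 0.87 [277.7, 353.8] [21. -1. 10.] 1833
wrist red_mount 0.96 [36.0, 246.1] [ -78. -187.   10.] 1167
wrist steel_bush 0.82 [512.0, 140.4] [-159.  161.   10.] 1041
wrist solvent_bottle 0.82 [514.1, 244.4] [-80. 181.  10.] 3803
wrist solvent_bottle 0.68 [535.0, 308.3] [-20. 216.  10.] 3007
top [(-15, array([291.4, 197.1])), (15, array([294.2, 183.9])), (45, array([297. , 170.8])), (50, array([297.4, 168.6])), (55, array([297.9, 166.4]))]
top orange 0 0 0 0
top orange 5 [190.6 293.4] [187 276] [194 309]
side [(-15, array([272.9, 202.3])), (15, array([262.2, 199.7])), (45, array([251.8, 197.1])), (50, array([250.1, 196.7])), (55, array([248.4, 196.3]))]
side orange 426 [195.  267.8] [181 258] [209 278]
side orange 427 [195.  267.8] [181 258] [209 278]
```

```bash
python3 - <<'E'
from h import *
for c in("top","side"):
  p=camera_params(c);a,b=[cv2.imread(f"pics/{c}{k}.png").astype(int).mean(2) for k in(0,8)]
  q=proj(p,[box(50,z,y) for z in(0,17) for y in(-15,15)]+[box(x,z) for x in(35,65) for z in(0,17)]);lo,hi=q.min(0).astype(int)-5,q.max(0).astype(int)+6
  print(c,lo,hi);print((b-a)[lo[1]:hi[1]:2,lo[0]:hi[0]:2].round().astype(int))
print(hand_in())
E
```

```text
top [285 157] [310 182]
[[  4   4   4   3   1   3   6   5   4   3   4   4   5]
 [  4   5   3   6   5   4   4   4   5   4   5   5   4]
 [  5   2   5   8   4   6   6   5   5   6   7   3   2]
 [  4   4   5   7   6 -12 -22  -6   6   4   5   3   6]
 [  3   5   4   9 -29 -28 -25 -28 -30   4   4   6   5]
 [  5   5   4 -25 -26 -28  -6   2 -28 -17   6   2   7]
 [  4   3  10 -29 -27 -29   9   7 -23 -33   7   6   3]
 [  5   4   8 -29 -29 -27 -32 -21 -27 -25   5   4   3]
 [  4   2   7 -25 -25 -22 -29 -28 -30   5   3   3   4]
 [  5   4   5   8 -30 -30 -28 -32 -11   7   5   5   4]
 [  4   5   4   4   8   2 -12   7   5   5   4   3   5]
 [  6   4   2   5   5   6   4   6   5   7   5   4   3]
 [  5   6   3   3   2   4   4   2   4   4   6   4   5]]
side [240 189] [261 211]
[[  1   1   0   0   0  -1  -1   0   0   0  -1]
 [  0   0  -1   0   1   0   0   0   0   0   0]
 [  0  -1   0   0   0   0   0   0   0  -1   1]
 [  1  -1   0   0  -2  -3  -4   0   0   0   0]
 [  0   0  -1 -21 -24 -14  -8   0   0   0   0]
 [  0   0  -8 -32 -33 -32 -24  -1   0   0  -1]
 [  0   0  -7 -33 -34 -35 -27  -2   0   1   0]
 [  0   0  -4 -33 -35 -35 -30  -1   1  -1  -1]
 [  1  -1  -2 -28 -34 -35 -30  -2   0   0   1]
 [  0  -1   0  -1  -6 -12 -13   0   1   0   1]
 [  0   0   1  -1   1   0   1   0   0   1  -4]]
the job is handed in; nothing more can be done
None
```

The black mount is inside the dust box, upright with its label up, and the flap is shut behind it; the red mount, steel bush and bottle were not touched, and the job was handed in at about 22 s.

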